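Ready the drill jig and point out the pilot bush

ROBOT

A 6-joint arm with a two-finger parallel gripper is mounted at the origin on a cart in front of the work surface, level with it; the furniture and walls round the work are solid. World frame = base frame: x ahead of the robot, y to its left, z up, the work surface at z = 0. Lengths are in m, angles in rad, forces in N, time in s.
With the tool pointing down it reaches from about 0.375 to 0.9 m from the base axis. Payload 3.1 kg.
Tool frame: the origin (TCP) lies on the centre line of the jaws, within the pads' length; the fingertips stand 19 mm ahead of it and the grasp point (between the pads) is the TCP; z points along the fingers, y is the line along which they close (so a half turn about z gives the same grasp; the last joint's range is limited). The gripper opens to 85 mm and grips with 20 to 120 N. Pads are 22 mm wide; open, the fingers measure 114 mm over their backs; the gripper's body (76 mm by 85 mm) begins 54 mm behind the grasp point. The pads swing forward as they close: fully open they stand 13 mm farther back than shut.
Start: joints at [-1.375, 0.527, 1.433, -0, 1.181, -0.178], TCP at [0.228, -0.582, 0.25] pointing down, gripper open.
Joint ranges: [-3.08, 3.08], [-0.75, 2.2], [0.22, 2.44], [-1.43, 4.57], [0, 2.65], [-2.85, 2.85]. Speed limits (rad/s): [2.79, 2.79, 3.14, 3.14, 3.14, 3.14].

INTERFACE

Orientations are given as a unit quaternion [x, y, z, w].
In Python, from station import manip gives the robot as it stands.
- The arm moves only by the tool servo_tool, never from a script. Its argument "rows" is a list that holds one entry, the list of rows, each a list of 7 numbers: the turn, a rotation vector about the tool's x, y, z in degrees, then the shift along the tool's x, y, z in m, then the gripper command: -1 is shut, 1 is fully open, values between are in proportion. In form: [[[wx, wy, wz, tx, ty, tz, jaw], ...]]. A call has 1 to 8 rows; each row shifts and turns the commanded pose from where the row before left it, along the tool's axes as they then stand; what a row does not reach is not made up. A row lasts 1/12 s, in which the tool goes at most 41.7 mm and 7.16 degrees, less where a joint would pass 70% of its speed; a pose out of reach is approached as far as the arm can. A call is refused whole if a number of a shift passes 0.0417 or a number of a turn 7.16, either way. A call with a gripper value outside its range is refused whole. The fingers move at their own pace and stop on an object; "squeeze" is the grip in N (left out, the last holds). Time passes only in rows, so rows that do not move let the fingers close. It gives the time, the measured TCP pose, the force, the opening and the grip force at its end, in the units of the state.
- manip.sense(): the state, without advancing time (a new reading comes with each control period).
- manip.snapshot(name): name is "scene" or "top" or "wrist"; returns the picture (480x640x3 uint8, blue, green, red); there is no depth.
- manip.camera_info(name): a dict with "K" (3x3 intrinsics, pixels), "camera_from_world" (4x4, takes a point from world to camera coordinates). Camera axes: x right, y down, z forward; pixel columns grow to the right and rows downward; lengths in m; the calibration is good to about 2 mm. A picture is of the moment at which its call begins: read the wrist's pose just before it. camera_info takes no time and is no camera call; for the wrist camera it gives the pose at the moment of the call.
- manip.sign_off(): hands the job in; it is judged then, once.
The state is a dict: "t": time; "q": joint angles; "qd": joint speeds; "tau": joint torques, N m; "tcp_pos": TCP position; "tool_rot": TCP orientation; "force": force on the tool from outside, world axes, zero at the start; "ft_torque": the same for the moment, N m; "finger_gap": opening from 0.0 (shut) to 1.0 (fully open); "gripper_force": force on a finger pad.
Only numpy, scipy, OpenCV 4.12 (cv2) and the standard library are available. Lean on these libraries where they do the work, as an engineer would, in place of code of your own. Each camera call takes 0.05 s, during which the arm holds its last target. There are 200 camera calls.

TASK

Get the drill jig ready and show me where to drill first: with the fingertips, without gripping or lifting it, gently push the aluminium blank fully home against the stop at the far end of the jig, then swing the hinged leaf down flat over it. Then point straight down at the yellow drill bush with the fingertips no more than 2 cm above it, and stay there: finish while still pointing at it. Never touch the yellow bush itself, and leave the other things on the bench where they are.

Things in the scene. Friction and masses are not known exactly. Their poses are not given: they have to be found in the camera images.
- jig: drill jig bolted to the bench: dark steel base 121 x 92 mm on feet, top face 26 mm above the bench (z = 0). Origin on the bench under the pocket's middle; x runs from the open front end (base edge x = -0.066) along the pocket to the stop, y to the left (hinge side), z up. Two bright rails along x, tops 38 mm above the bench, leave a pocket 53 mm wide (y within +-0.0265), open at the front
- jig_stop (a point): middle of the front face of the end stop of the pocket, at x = 0.0425, y = 0 in the jig's frame, 31 mm above the bench; axes as the jig's. Fully home means that the back end of the blank rests against this face
- blank_front (a point): middle of the front end face of the blank, the end that sticks out of the jig's open front with nothing below it; 31 mm above the bench, the underside 26 mm. Axes as the blank's: x along it to the back end. Fully home, this point lies at x = -0.0825 in the jig's frame, 16 mm in front of the base; it starts 13 to 32 mm short of that
- blank_back (a point): middle of the back end face of the blank (125 mm behind blank_front), which meets the stop
- blank: the blank: loose bright aluminium flat bar 125 x 50 x 10 mm, about 0.17 kg, lying flat on the base in the pocket with 1.5 mm play each side, its x (length) along the jig's. Origin under its middle
- leaf (a joint): angle of the hinged steel leaf: 0 = flat on the rails over the blank (its top face 48.5 mm above the bench), pi/2 = upright on the left of the jig, 1.85 = end stop, leaning outward. Starts at 1.3 to 1.7. The hinge is stiff (about 0.3 N m, 3 N at the tab): the leaf stays at any angle where it is left, so it has to be pushed all the way down
- leaf_hinge (a point): middle of the leaf's hinge axis, at y = +0.053 in the jig's frame, 43.5 mm above the bench; the axis runs along the jig's x. This frame turns with the leaf: -y points from the hinge to the free edge, z out of the outer face (up when shut)
- leaf_tab (a point): middle of the thumb tab on the outer face of the leaf (the upper face when shut), 103 mm from the hinge axis. The leaf is 10 mm thick, 88 mm wide along the hinge (44 mm either side of its middle) and reaches 94 mm from the hinge; the tab, 34 mm wide, carries on to 114 mm
- yellow_bush_top (a point): what to point at: centre of the top of the drill bush with yellow head in the leaf, the one nearest the jig's open front: a ring of 21 mm diameter, 10 mm hole, standing 6 mm proud of the outer face. Two like bushes, 36 and 54 mm away, are dark steel. 49 mm from the hinge axis, 27 mm from the leaf's middle; leaf down: 54.5 mm above the bench. z out of the leaf
- red_marker: red felt marker, 138 x 13 x 14 mm, lying; bystander, origin under its centre
- rusty_nut: rusty brown hexagon nut, 24 x 27 x 19 mm; bystander, origin under its centre
- tape: yellow tape measure on its side, 66 x 82 x 37 mm; bystander, origin under its centre
- blue_pliers: combination pliers with blue handles, 48 x 183 x 14 mm; bystander, origin under its centre
- pine_block: pine stop block with a notch, 26 x 72 x 34 mm, on the left; nearer the robot on that side stand the angle grinder (0.1 m high) and, farther left, a welding fixture with clamps up to 0.33 m high: keep clear of them; bystander, origin under its centre
- chisel: dark cold chisel, 141 x 13 x 12 mm, lying; bystander, origin under its centre
- tee: grey cast pipe tee, 50 x 66 x 33 mm; bystander, origin under its centre
Not all that is in view belongs to the job. What is shaped like the blank but purple or turquoise is not meant.

How it is judged:
On the way, in this order (a step that is already met when the one before it is completed fails the run):
1. the blank is pushed home against the stop while the leaf is still open (x of blank_back in the frame of jig_stop above -0.003 m and z of blank_back in the frame of jig_stop below 0.004 m and value of joint leaf above 0.6 rad), for 0.1 s.
2. the leaf is down flat over the blank (x of blank_back in the frame of jig_stop above -0.003 m and z of blank_back in the frame of jig_stop below 0.004 m and value of joint leaf below 0.035 rad), for 0.2 s.
3. the fingertips point at the yellow bush from just above for 2 s, touching nothing (all of step 2 and horizontal distance between the grasp point and yellow_bush_top below 0.012 m and z of the grasp point in the frame of yellow_bush_top below 0.055 m and contact force between each of the fingers, the arm and anything else below 0.3 N), for 2 s.
At the end, for the whole second after the job is handed in: Blank at rest within 3 mm of the stop, leaf down within 0.035 rad, nothing touched, and the robot points at the yellow bush: grasp point (19 mm behind the fingertips) within 12 mm of the bush's axis seen from above and under 55 mm above its top (tips under about 35 mm) (all of step 3 and linear speed of blank below 0.01 m/s).
It fails at once if the yellow bush is touched (contact force between any of the fingers, the arm and leaf_c0 above 0.3 N).
It fails at once if the blank is lifted out of the pocket or tipped (z of blank_back in the frame of jig_stop above 0.008 m or angle between blank_back's own z axis and vertical above 0.12 rad).
It fails at once if the blank is gripped or rammed (more than 40 N from the fingers) (contact force between the fingers and blank above 40 N).
It fails at once if a bystander is moved by more than 2 cm (distance of any of red_marker, rusty_nut, tape, blue_pliers, pine_block, chisel, tee from where it was at the start of the episode above 0.02 m).
It also fails if it takes over 54 s, if anything falls off the work surface, if the arm or the gripper's body presses on something with over 40 N, if the wrist force passes 120 N, or if a joint passes its speed limit or range.

## Working session

There is one attempt and no reset: what is moved stays moved. The work goes in short steps, Python scripts to look and compute and a tool call to move; the robot and the scene stay as the last step left them, time stands still between calls to the robot, and variables do not carry over. Pictures are saved under pics/ and viewed, at most 10 in all, crops included, and the job is handed in when it is done.

Besides the shell and the picture viewer there is one more tool, called by a JSON object that holds its "op" and its "data", one argument or row to a line. servo_tool: Moves the arm, as the interface text tells. Its arguments: {"type":"object","properties":{"rows":{"type":"array","items":{"type":"array","items":{"type":"array","items":{"type":"number"}}}},"squeeze":{"type":"number"}},"required":["rows"]}

```bash
mkdir -p pics; ls; python3 - <<'E'
from station import manip
import cv2
for n in ("scene","top"):
    cv2.imwrite(f"pics/{n}0.png",manip.snapshot(n))
    c=manip.camera_info(n);print(n,c)
print(manip.sense())
E
```

```text
pics
scene {'K': array([[445.4705464 ,   0.        , 309.26987814],
       [  0.        , 445.4705464 , 238.9251729 ],
       [  0.        ,   0.        ,   1.        ]]), 'camera_from_world': array([[-0.46143996, -0.8871701 ,  0.00153953,  0.2561219 ],
       [-0.36400484,  0.18774517, -0.91227859,  0.25206342],
       [ 0.80905725, -0.4215222 , -0.40956733,  0.8885413 ],
       [ 0.        ,  0.        ,  0.        ,  1.        ]])}
top {'K': array([[577.88592302,   0.        , 320.43766846],
       [  0.        , 577.88592302, 237.96435453],
       [  0.        ,   0.        ,   1.        ]]), 'camera_from_world': array([[ 0.02936478, -0.99952513,  0.00933944, -0.03366227],
       [-0.98930602, -0.03039748, -0.14265202,  0.5206811 ],
       [ 0.14286817, -0.00505062, -0.98972884,  1.31306034],
       [ 0.        ,  0.        ,  0.        ,  1.        ]])}
{'t': 0.1, 'q': array([-1.37548394e+00,  5.28377376e-01,  1.43383056e+00, -9.90503114e-07,
        1.18140324e+00, -1.78485670e-01]), 'qd': array([ 1.05874685e-03,  7.95555295e-04, -2.57125242e-03,  6.65317188e-04,
       -6.84757708e-04, -7.42047625e-05]), 'tau': array([ 8.65905167e-05, -4.43304992e+01, -1.78585875e+01, -3.28732513e-04,
        3.86620959e-03,  1.04823124e-05]), 'tcp_pos': array([ 0.22813113, -0.58119342,  0.24941094]), 'tool_rot': array([ 9.82584623e-01,  1.85812917e-01, -8.94916029e-06, -1.00922301e-03]), 'force': array([ 0.3461432 , -0.44718735,  0.02136504]), 'ft_torque': array([ 0.00538448, -0.03270298, -0.02005173]), 'gripper_force': 0.0, 'finger_gap': 0.9994331309541049}
```

View pics/top0.png

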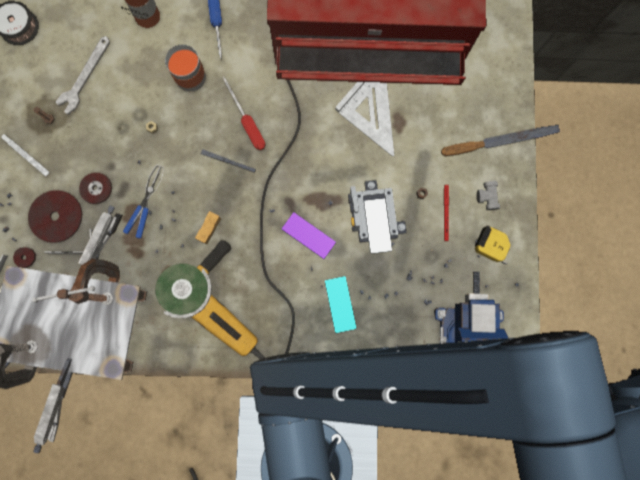

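View pics/scene0.png

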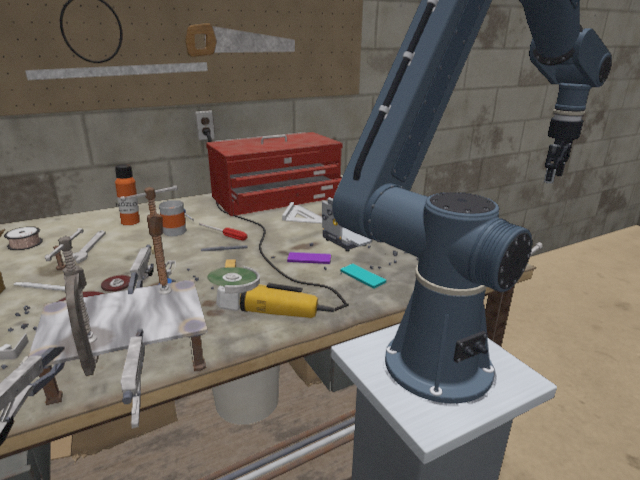

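Top view: the candidates for the blank are the purple bar at (308,236), the turquoise bar at (341,304) and the bright bar at (377,225) in the jig. I choose the bright one. The jig is at about (375,215), with the leaf upright on its left, and the pliers, block, nut, marker, tee and tape are well to the sides. The next crop checks this choice.

```bash
python3 - <<'E'
import cv2
im=cv2.imread("pics/top0.png")[170:265,335:425]
cv2.imwrite("pics/c0.png",cv2.resize(im,None,fx=6.3,fy=6.3,interpolation=cv2.INTER_CUBIC))
E
cat > h.py <<'E'
import numpy as np
from station import manip
def ray(n,uv,z,c=None):
    c=c or manip.camera_info(n);M=c["camera_from_world"];R=M[:3,:3];o=-R.T@M[:3,3]
    d=R.T@np.linalg.inv(c["K"])@np.array([uv[0],uv[1],1.]);return o+d*(z-o[2])/d[2]
def proj(n,P,c=None):
    c=c or manip.camera_info(n);M=c["camera_from_world"]
    p=(M[:3,:3]@np.atleast_2d(P).T).T+M[:3,3];q=(c["K"]@p.T).T;return q[:,:2]/q[:,2:]
E
```

```text
(no output)
```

View pics/c0.png

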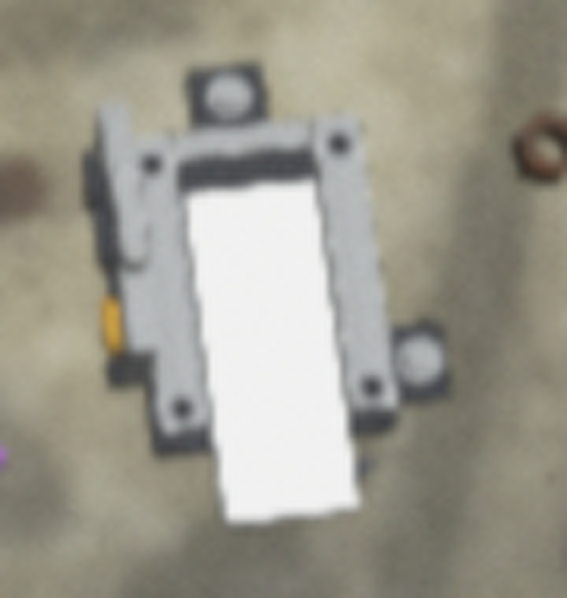

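The bright bar lies in the pocket. Its front corners are at crop (227,522) and (358,507) and its back corners at (187,187) and (318,180), with a dark gap up to the stop at about y=155. The leaf is near upright on the left, with the yellow bush at (112,325). This is the right blank.

```bash
python3 - <<'E'
from h import *
f=lambda x,y:(335+(x+.5)/6.3-.5,170+(y+.5)/6.3-.5)
P={k:ray("top",f(*uv),z) for k,uv,z in [("bl",(187,187),.036),("br",(318,180),.036),("fl",(227,522),.036),("fr",(358,507),.036),("sl",(179,160),.038),("sr",(314,150),.038),("holeBL",(152,162),.038),("holeBR",(340,143),.038),("holeFL",(182,408),.038),("holeFR",(371,385),.038)]}
for k in P: print(k,P[k].round(4))
b=(P["bl"]+P["br"])/2;fr=(P["fl"]+P["fr"])/2;s=(P["sl"]+P["sr"])/2
print("len",np.linalg.norm(b-fr),"yaw blank",np.degrees(np.arctan2(*(b-fr)[1::-1])),"front",fr,"stop",s)
for a,c in (("holeFL","holeBL"),("holeFR","holeBR")):
    d=P[c]-P[a];print(np.degrees(np.arctan2(d[1],d[0])))
print("gap",np.linalg.norm(s-b))
q=manip.sense()
from scipy.spatial.transform import Rotation as R
print(R.from_quat(q["tool_rot"]).as_matrix().round(3))
E
```

```text
bl [ 0.6173 -0.1189  0.036 ]
br [ 0.6215 -0.168   0.036 ]
fl [ 0.4912 -0.136   0.036 ]
fr [ 0.4982 -0.1845  0.036 ]
sl [ 0.6271 -0.1155  0.038 ]
sr [ 0.6325 -0.1661  0.038 ]
holeBL [ 0.626  -0.1054  0.038 ]
holeBR [ 0.6355 -0.1759  0.038 ]
holeFL [ 0.533  -0.1184  0.038 ]
holeFR [ 0.5439 -0.1886  0.038 ]
len 0.12579533069626941 yaw blank 7.688464000365305 front [ 0.49470669 -0.16027131  0.036     ] stop [ 0.62977774 -0.14081904  0.038     ]
7.964135556228902
7.8854869787085615
gap 0.010916727268285926
[[ 0.931  0.365 -0.   ]
 [ 0.365 -0.931  0.002]
 [ 0.    -0.002 -1.   ]]
```

{"op": "servo_tool", "data": {
  "rows": [
    [[0,0,4.5,0,0,0,-1],[0,0,4.5,0,0,0,-1],[0,0,4.5,0,0,0,-1],[0,0,0,0.015,-0.02,0,-1],[0,0,0,0.023,-0.03,0,-1],[0,0,0,0.023,-0.03,0,-1],[0,0,0,0.023,-0.03,0,-1],[0,0,0,0.023,-0.03,0,-1]]
  ],
  "squeeze": 30
}}

```text
t: 0.77
tcp_pos: [0.3152, -0.4266, 0.2498]
tool_rot: [0.998, 0.069, -0.0, -0.001]
force: [-0.2, -0.4, -0.3]
finger_gap: 0.004
gripper_force: 0.0
```

{"op": "servo_tool", "data": {
  "rows": [
    [[0,0,0,0.023,-0.03,0,-1],[0,0,0,0.023,-0.03,0,-1],[0,0,0,0.023,-0.03,0,-1],[0,0,0,0.023,-0.03,0,-1],[0,0,0,0.023,-0.03,0,-1],[0,0,0,0.023,-0.03,0,-1],[0,0,0,0.023,-0.03,0,-1],[0,0,0,0.013,-0.018,0,-1]]
  ]
}}

```text
t: 1.43
tcp_pos: [0.4566, -0.1752, 0.2501]
tool_rot: [0.998, 0.07, -0.0, -0.001]
force: [0.4, 0.1, -0.2]
finger_gap: -0.001
gripper_force: 0.0
```

```bash
python3 - <<'E'
from h import *
import cv2,pickle
s=manip.sense();c=manip.camera_info("wrist");im=manip.snapshot("wrist");cv2.imwrite("pics/w1.png",im);pickle.dump(c,open("w1.pkl","wb"))
print(s["tcp_pos"],s["tool_rot"],s["t"],s["finger_gap"],s["force"],c)
E
```

```text
[ 0.45662576 -0.17523997  0.25009258] [ 9.97544610e-01  7.00293207e-02 -9.25677535e-05 -7.98369035e-04] 1.4333 -0.0007075962453953376 [ 0.39998917  0.06131162 -0.17025031] {'K': array([[429.77022928,   0.        , 310.863025  ],
       [  0.        , 429.77022928, 244.71718148],
       [  0.        ,   0.        ,   1.        ]]), 'camera_from_world': array([[ 0.13917416, -0.99026505, -0.00238571, -0.23613476],
       [-0.95530022, -0.1348939 ,  0.26306867,  0.37903433],
       [-0.26082953, -0.0343333 , -0.96477416,  0.49127182],
       [ 0.        ,  0.        ,  0.        ,  1.        ]])}
```

View pics/w1.png

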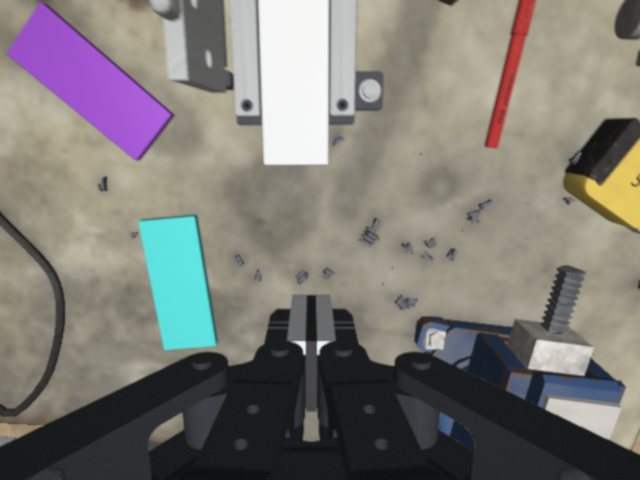

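The wrist view shows the blank's front edge from (263,164) to (328,164), the rails on either side of it, and the leaf upright at upper left with its front corners at (170,80) and (225,90).

```bash
python3 - <<'E'
from h import *
import pickle
c=pickle.load(open("w1.pkl","rb"))
a,b=ray(0,(263,164),.036,c),ray(0,(328,164),.036,c);m=(a+b)/2
print(a,b,np.linalg.norm(a-b),"front",m,"yaw",np.degrees(np.arctan2(b[0]-a[0],-(b[1]-a[1]))))
l,r=ray(0,(237,124),.026,c),ray(0,(355,124),.026,c);print("base front",(l+r)/2,l,r)
def frame(yaw,o):
    cy,sy=np.cos(yaw),np.sin(yaw);return lambda p:np.array([o[0]+cy*p[0]-sy*p[1],o[1]+sy*p[0]+cy*p[1],p[2]])
ex=np.array([.9905,.1374])
o=((l+r)/2)[:2]+.066*ex;print("o from base",o,"front in jig",(m[:2]-o)@ex,(m[:2]-o)@[-.1374,.9905])
o2=np.array([.588,-.147]);print((m[:2]-o2)@ex,(m[:2]-o2)@[-.1374,.9905])
J=frame(np.radians(7.9),o)
for th in (1.3,1.4,1.5,1.6,1.7):
    q=lambda rr,s,x:J([x,.053-rr*np.cos(th)+s*np.sin(th),.0435+rr*np.sin(th)+s*np.cos(th)])
    print(th,proj(0,[q(94,0,0)*0+q(.094,.005,-.044),q(.094,-.005,-.044),q(.114,.005,-.017),q(.114,.0,.017)],c).round(0).tolist(),proj("top",[q(.094,.005,-.044),q(.094,-.005,-.044),q(.049,.011,-.027),q(.114,0,-.017)]).round(0).tolist())
E
```

```text
[ 0.49081727 -0.13210554  0.036     ] [ 0.49783682 -0.181982    0.036     ] 0.05036800080949421 front [ 0.49432705 -0.15704377  0.036     ] yaw 8.011118718754389
base front [ 0.52399197 -0.15316954  0.026     ] [ 0.517596  -0.1076543  0.026    ] [ 0.53038794 -0.19868478  0.026     ]
o from base [ 0.58936497 -0.14410114] front in jig -0.09591337812846629 0.0002385382414805514
-0.09416307155242132 0.0029223101525915483
1.3 [[225.0, 78.0], [245.0, 79.0], [226.0, 11.0], [233.0, -73.0]] [[367.0, 224.0], [371.0, 224.0], [357.0, 220.0], [371.0, 210.0]]
1.4 [[207.0, 78.0], [226.0, 78.0], [200.0, 10.0], [207.0, -76.0]] [[363.0, 224.0], [367.0, 224.0], [354.0, 221.0], [366.0, 210.0]]
1.5 [[188.0, 78.0], [208.0, 78.0], [175.0, 9.0], [180.0, -77.0]] [[359.0, 225.0], [363.0, 224.0], [352.0, 221.0], [361.0, 210.0]]
1.6 [[170.0, 78.0], [189.0, 78.0], [150.0, 9.0], [154.0, -78.0]] [[354.0, 225.0], [359.0, 225.0], [350.0, 221.0], [355.0, 211.0]]
1.7 [[153.0, 78.0], [171.0, 78.0], [126.0, 10.0], [128.0, -77.0]] [[350.0, 226.0], [354.0, 225.0], [348.0, 222.0], [350.0, 212.0]]
```

{"op": "servo_tool", "data": {
  "rows": [
    [[0,0,0,0.008,-0.006,0.03,-1],[0,0,0,0.0085,-0.0065,0.04,-1],[0,0,0,0,0,0.04,-1],[0,0,0,0,0,0.04,-1],[0,0,0,0,0,0.035,-1],[0,0,0,0,0,0.02,-1],[0,0,0,0,0,0.009,-1],[0,0,0,0,0,0,-1]]
  ]
}}

```text
t: 2.15
tcp_pos: [0.4693, -0.1635, 0.0343]
tool_rot: [0.998, 0.069, -0.002, -0.001]
force: [0.4, 0.7, 0.2]
finger_gap: 0.0
gripper_force: 0.0
```

{"op": "servo_tool", "data": {
  "rows": [
    [[0,0,0,0.003,-0.002,0,-1],[0,0,0,0.004,0,0,-1],[0,0,0,0.003,0,0,-1],[0,0,0,0.003,0,0,-1],[0,0,0,0.003,0,0,-1],[0,0,0,0.002,0,0,-1],[0,0,0,0.002,0,0,-1],[0,0,0,0,0,0,-1]]
  ]
}}

```text
t: 2.82
tcp_pos: [0.4904, -0.1592, 0.0366]
tool_rot: [0.998, 0.069, 0.0, 0.0]
force: [-0.2, -0.6, 1.0]
finger_gap: -0.003
gripper_force: 0.7
```

{"op": "servo_tool", "data": {
  "rows": [
    [[0,0,0,0.0015,0,0,-1],[0,0,0,0.0015,0,0,-1],[0,0,0,0.001,0,0,-1],[0,0,0,0.001,0,0,-1],[0,0,0,0.0005,0,0,-1],[0,0,0,0,0,0,-1]]
  ]
}}

```text
t: 3.32
tcp_pos: [0.4954, -0.1584, 0.0362]
tool_rot: [0.998, 0.069, -0.0, -0.0]
force: [-3.2, 0.2, 2.2]
finger_gap: -0.001
gripper_force: 1.6
```

{"op": "servo_tool", "data": {
  "rows": [
    [[0,0,0,0.001,0,0,-1],[0,0,0,0.001,0,0,-1],[0,0,0,0,0,0,-1]]
  ]
}}

```text
t: 3.57
tcp_pos: [0.4955, -0.1583, 0.0362]
tool_rot: [0.998, 0.07, -0.002, -0.0]
force: [-8.3, -4.7, 4.4]
finger_gap: 0.0
gripper_force: 4.4
```

{"op": "servo_tool", "data": {
  "rows": [
    [[0,0,0,-0.012,0,0,-1],[0,0,0,-0.018,0,0,-1],[0,0,0,0,0,-0.04,-1],[0,0,0,0,0,-0.04,-1],[0,0,0,0,0,-0.04,-1],[0,0,0,0,0,-0.04,-1],[0,0,0,0.03,0,-0.025,-1],[0,0,0,0.036,0,-0.02,-1]]
  ]
}}

```text
t: 4.23
tcp_pos: [0.5339, -0.1536, 0.245]
tool_rot: [0.998, 0.068, 0.002, 0.001]
force: [0.3, -1.5, -0.4]
finger_gap: 0.001
gripper_force: 0.0
```

{"op": "servo_tool", "data": {
  "rows": [
    [[0,0,0,0.02,0,-0.01,-1],[0,0,0,0,0,0,-1]]
  ]
}}

```text
t: 4.4
tcp_pos: [0.5601, -0.1515, 0.2554]
tool_rot: [0.998, 0.07, 0.007, 0.003]
force: [0.3, -0.9, 0.5]
finger_gap: -0.002
gripper_force: 0.0
```

```bash
python3 - <<'E'
from h import *
import cv2,pickle
s=manip.sense();c=manip.camera_info("wrist");im=manip.snapshot("wrist");cv2.imwrite("pics/w2.png",im);pickle.dump(c,open("w2.pkl","wb"))
print(s["tcp_pos"],s["tool_rot"],s["t"],s["force"])
J=lambda x,y,z:np.array([.5894-.1374*y+.9905*x,-.1441+.9905*y+.1374*x,z])
print(proj(0,[J(.0425,0,.036),J(-.0825,.025,.036),J(-.0825,-.025,.036)],c))
E
```

```text
[ 0.56012851 -0.15148934  0.25542587] [0.99752321 0.06991318 0.00706336 0.00311595] 4.4 [ 0.28309862 -0.90058295  0.51925591]
[[305.35296414 124.34007946]
 [275.95361218 278.24833927]
 [335.24354576 278.20669425]]
```

View pics/w2.png

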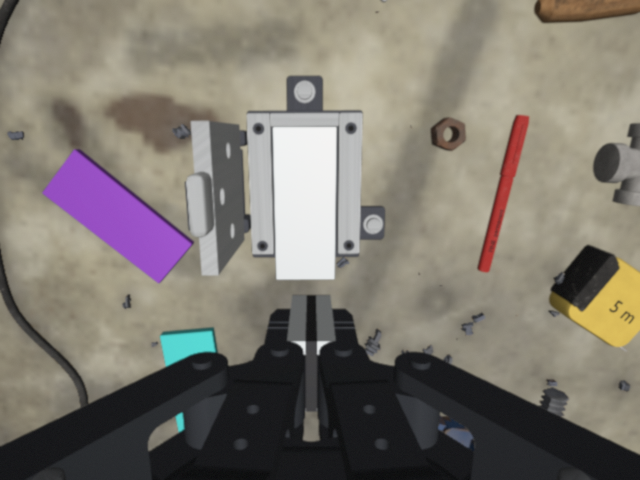

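The blank is home: its front edge is at row 279 against 278 predicted, and there is no gap at the stop (row 125). The leaf's top edge runs from (197,122) to (210,275), with the tab at (199,205).

```bash
python3 - <<'E'
from h import *
import pickle
c=pickle.load(open("w2.pkl","rb"))
J=lambda x,y,z:np.array([.5894-.1374*y+.9905*x,-.1441+.9905*y+.1374*x,z])
for th in (1.5,1.6,1.7):
    q=lambda r,s,x:J(x,.053-r*np.cos(th)+s*np.sin(th),.0435+r*np.sin(th)+s*np.cos(th))
    print(th,proj(0,[q(.094,.005,-.044),q(.094,-.005,-.044),q(.094,.005,.044),q(.114,.005,-.017),q(.114,.005,.017)],c).round(0).tolist())
print(proj(0,[[*manip.sense()["tcp_pos"]]],c))
E
```

```text
1.5 [[218.0, 272.0], [235.0, 272.0], [209.0, 117.0], [210.0, 236.0], [206.0, 171.0]]
1.6 [[202.0, 272.0], [219.0, 272.0], [192.0, 117.0], [189.0, 236.0], [184.0, 171.0]]
1.7 [[187.0, 272.0], [203.0, 272.0], [175.0, 117.0], [168.0, 235.0], [163.0, 171.0]]
[[308.27974102 352.45583098]]
```

{"op": "servo_tool", "data": {
  "rows": [
    [[0,0,0,0.01,-0.025,0,-1],[0,0,0,0.01,-0.038,0,-1],[0,0,0,0.01,-0.03,0,-1],[0,0,0,0,-0.016,0.015,-1],[0,0,0,0,0,0.03,-1],[0,0,0,0,0,0.03,-1],[0,0,0,0,0,0.023,-1],[0,0,0,0,0,0,-1]]
  ]
}}

```text
t: 5.12
tcp_pos: [0.5627, -0.0373, 0.1478]
tool_rot: [0.998, 0.069, -0.006, -0.002]
force: [-1.5, 0.2, -0.7]
finger_gap: -0.001
gripper_force: 0.0
```

```bash
cat >> h.py <<'E'
def jig(p=None):
    s=manip.sense();p=s["tcp_pos"];d=p[:2]-[.5894,-.1441]
    return np.round([.9905*d[0]+.1374*d[1],-.1374*d[0]+.9905*d[1],p[2]],4)
E
python3 - <<'E'
from h import *
from scipy.spatial.transform import Rotation as R
s=manip.sense();print(jig(),s["force"],s["t"]);print(R.from_quat(s["tool_rot"]).as_matrix().round(4))
E
```

```text
[-0.0118  0.1095  0.1478] [-1.52625331  0.2487122  -0.73986179] 5.1167
[[ 0.9904  0.1375 -0.0121]
 [ 0.1375 -0.9905  0.0034]
 [-0.0115 -0.005  -0.9999]]
```

{"op": "servo_tool", "data": {
  "rows": [
    [[0,0,0,0.006,0.006,-0.006,-1],[0,0,0,0.005,0.015,-0.006,-1],[0,0,0,0,0.015,0,-1],[0,0,0,0,0.01,0,-1],[0,0,0,0,0.01,0,-1],[0,0,0,0,0.01,0,-1],[0,0,0,0,0.01,0.002,-1],[0,0,0,0,0,0,-1]]
  ]
}}

```text
t: 5.78
tcp_pos: [0.5888, -0.1144, 0.1629]
tool_rot: [0.998, 0.068, -0.0, 0.0]
force: [-0.1, 0.3, -0.8]
finger_gap: -0.002
gripper_force: 0.0
```

```bash
python3 - <<'E'
from h import *
s=manip.sense();print(jig(),s["force"],s["t"])
E
```

```text
[0.0035 0.0295 0.1629] [-0.08922903  0.32859305 -0.78332572] 5.7833
```

{"op": "servo_tool", "data": {
  "rows": [
    [[0,0,0,0,0.007,0.007,-1],[0,0,0,0,0.008,0.007,-1],[0,0,0,0,0.008,0.006,-1],[0,0,0,0,0.008,0.006,-1]]
  ]
}}

```text
t: 6.12
tcp_pos: [0.593, -0.1435, 0.1364]
tool_rot: [0.998, 0.069, -0.001, -0.0]
force: [-0.3, 1.1, 1.8]
finger_gap: -0.002
gripper_force: 1.1
```

```bash
python3 - <<'E'
from h import *
import cv2
s=manip.sense();print(jig(),s["force"],s["t"]);cv2.imwrite("pics/w3.png",manip.snapshot("wrist"))
E
```

```text
[3.600e-03 1.000e-04 1.364e-01] [-0.29025246  1.07029447  1.76293587] 6.1167
```

View pics/w3.png

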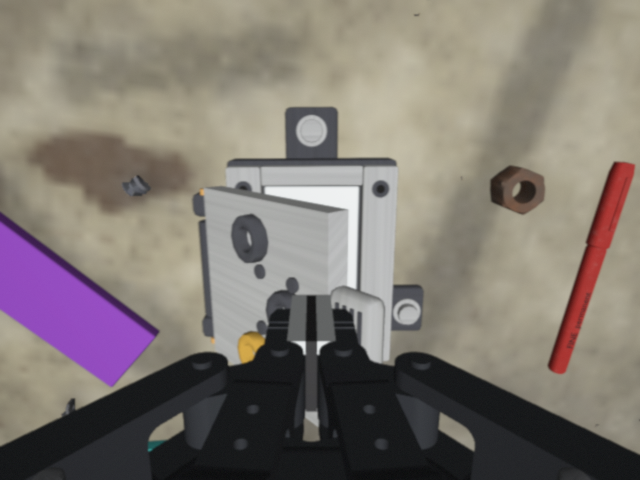

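The leaf is following the fingers. It is at about 0.8 rad, the tips are on the tab side, and the yellow bush at (252,347) is clear of them. I continue along the arc.

{"op": "servo_tool", "data": {
  "rows": [
    [[0,0,0,0,0.007,0.007,-1],[0,0,0,0,0.007,0.008,-1],[0,0,0,0,0.006,0.009,-1],[0,0,0,0,0.005,0.009,-1],[0,0,0,0,0.004,0.009,-1],[0,0,0,0,0.003,0.009,-1],[0,0,0,0,0,0,-1]]
  ]
}}

```text
t: 6.75
tcp_pos: [0.597, -0.1749, 0.084]
tool_rot: [0.998, 0.068, -0.001, -0.001]
force: [0.0, -0.4, -0.2]
finger_gap: 0.001
gripper_force: 0.0
```

```bash
python3 - <<'E'
from h import *
s=manip.sense();print(jig(),s["force"],s["t"])
E
```

```text
[ 0.0033 -0.0315  0.084 ] [ 0.00861616 -0.40996375 -0.17672653] 6.75
```

{"op": "servo_tool", "data": {
  "rows": [
    [[0,0,0,0,0.001,0.005,-1],[0,0,0,0,0.001,0.004,-1],[0,0,0,0,0.001,0.003,-1],[0,0,0,0,0,0.002,-1],[0,0,0,0,0,0.002,-1],[0,0,0,0,0,0,-1]]
  ]
}}

```text
t: 7.25
tcp_pos: [0.5977, -0.1767, 0.073]
tool_rot: [0.998, 0.069, -0.0, -0.0]
force: [-5.0, 2.5, 17.2]
finger_gap: 0.003
gripper_force: 8.6
```

{"op": "servo_tool", "data": {
  "rows": [
    [[0,0,0,0,0,0.001,-1],[0,0,0,0,0,0.001,-1],[0,0,0,0,0,0,-1]]
  ]
}}

```text
t: 7.5
tcp_pos: [0.5978, -0.1767, 0.0728]
tool_rot: [0.998, 0.069, -0.0, -0.0]
force: [-7.3, 2.7, 25.8]
finger_gap: -0.0
gripper_force: 13.2
```

{"op": "servo_tool", "data": {
  "rows": [
    [[0,0,0,0,0,-0.015,-1],[0,0,0,0,0,-0.03,-1],[0,0,0,-0.02,-0.01,-0.03,-1],[0,0,0,-0.03,-0.015,-0.03,-1],[0,0,0,-0.03,-0.01,-0.015,-1],[0,0,0,-0.015,0,0,-1],[0,0,0,0,0,0,-1],[0,0,0,0,0,0,-1]]
  ]
}}

```text
t: 8.17
tcp_pos: [0.5015, -0.1565, 0.1865]
tool_rot: [0.998, 0.069, 0.001, 0.0]
force: [0.9, -0.1, -0.6]
finger_gap: 0.002
gripper_force: 0.0
```

```bash
python3 - <<'E'
from h import *
import cv2,pickle
s=manip.sense();c=manip.camera_info("wrist");im=manip.snapshot("wrist");cv2.imwrite("pics/w4.png",im);pickle.dump(c,open("w4.pkl","wb"))
print(jig(),s["tcp_pos"],s["force"],s["t"])
J=lambda x,y,z:np.array([.5894-.1374*y+.9905*x,-.1441+.9905*y+.1374*x,z])
print(proj(0,[J(-.027,.004,.0545),J(-.044,-.041,.0485),J(-.044,-.041,.052)],c))
h=cv2.cvtColor(im,cv2.COLOR_BGR2HSV);m=cv2.inRange(h,(15,130,90),(32,255,255));n,l,st,ce=cv2.connectedComponentsWithStats(m)
for i in range(1,n):
    if st[i,4]>80: print(st[i],ce[i],ray(0,ce[i],.0545,c))
E
```

```text
[-0.0879 -0.0006  0.1862] [ 0.5014923  -0.15649138  0.18653602] [ 0.87998389 -0.10448206 -0.61629495] 8.1667
[[304.26884812 137.46416012]
 [379.40339909 166.33167448]
 [380.30861506 166.83735563]]
[288 122  34  35 598] [304.13377926 138.66555184] [ 0.56142846 -0.14385984  0.0545    ]
[626 250  14  17 131] [634.06870229 256.40458015] [ 0.51904953 -0.35620601  0.0545    ]
```

View pics/w4.png

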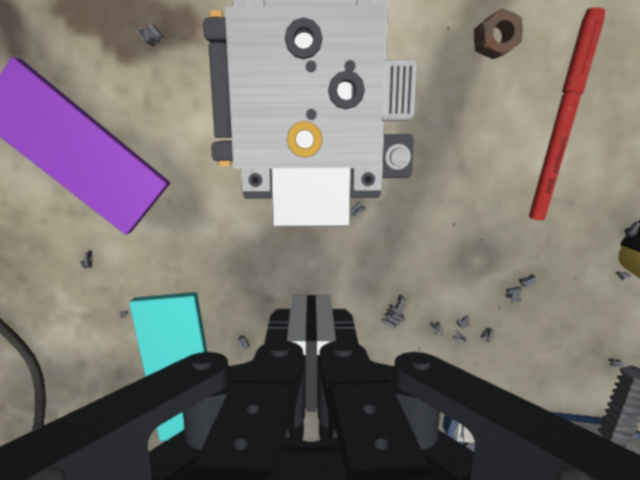

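The leaf lies flat and the yellow bush is at (304,139), as predicted. Now I move above it and go down.

{"op": "servo_tool", "data": {
  "rows": [
    [[0,0,0,0.015,-0.002,0,-1],[0,0,0,0.025,-0.002,0.01,-1],[0,0,0,0.021,0,0.02,-1],[0,0,0,0,0,0.025,-1],[0,0,0,0,0,0.018,-1],[0,0,0,0,0,0.012,-1],[0,0,0,0,0,0.006,-1],[0,0,0,0,0,0,-1]]
  ]
}}

```text
t: 8.88
tcp_pos: [0.5611, -0.1441, 0.0932]
tool_rot: [0.998, 0.069, -0.001, -0.001]
force: [0.8, 0.2, 0.3]
finger_gap: -0.003
gripper_force: 0.0
```

{"op": "servo_tool", "data": {
  "rows": [
    [[0,0,0,0,0,0,-1],[0,0,0,0,0,0,-1],[0,0,0,0,0,0,-1]]
  ]
}}

```text
t: 9.13
tcp_pos: [0.5622, -0.1448, 0.0963]
tool_rot: [0.998, 0.069, 0.001, 0.001]
force: [1.2, -0.3, -0.5]
finger_gap: -0.003
gripper_force: 0.0
```

{"op": "servo_tool", "data": {
  "rows": [
    [[0,0,0,0,0,0.004,-1],[0,0,0,0,0,0.004,-1],[0,0,0,0,0,0,-1],[0,0,0,0,0,0,-1],[0,0,0,0,0,0,-1],[0,0,0,0,0,0,-1],[0,0,0,0,0,0,-1],[0,0,0,0,0,0,-1]]
  ]
}}

```text
t: 9.8
tcp_pos: [0.5614, -0.1444, 0.0872]
tool_rot: [0.998, 0.069, 0.0, 0.0]
force: [-0.1, 0.2, 0.6]
finger_gap: 0.002
gripper_force: 0.0
```

{"op": "servo_tool", "data": {
  "rows": [
    [[0,0,0,0,0,0,-1],[0,0,0,0,0,0,-1],[0,0,0,0,0,0,-1],[0,0,0,0,0,0,-1],[0,0,0,0,0,0,-1],[0,0,0,0,0,0,-1],[0,0,0,0,0,0,-1],[0,0,0,0,0,0,-1]]
  ]
}}

```text
t: 10.47
tcp_pos: [0.5614, -0.1444, 0.0871]
tool_rot: [0.998, 0.069, -0.0, -0.0]
force: [-0.8, 0.1, 0.6]
finger_gap: 0.0
gripper_force: 0.0
```

{"op": "servo_tool", "data": {
  "rows": [
    [[0,0,0,0,0,0,-1],[0,0,0,0,0,0,-1],[0,0,0,0,0,0,-1],[0,0,0,0,0,0,-1],[0,0,0,0,0,0,-1],[0,0,0,0,0,0,-1],[0,0,0,0,0,0,-1],[0,0,0,0,0,0,-1]]
  ]
}}

```text
t: 11.13
tcp_pos: [0.5614, -0.1444, 0.0871]
tool_rot: [0.998, 0.069, -0.0, -0.0]
force: [0.2, 0.2, -0.1]
finger_gap: 0.001
gripper_force: 0.0
```

{"op": "servo_tool", "data": {
  "rows": [
    [[0,0,0,0,0,0,-1],[0,0,0,0,0,0,-1],[0,0,0,0,0,0,-1],[0,0,0,0,0,0,-1],[0,0,0,0,0,0,-1],[0,0,0,0,0,0,-1],[0,0,0,0,0,0,-1],[0,0,0,0,0,0,-1]]
  ]
}}

```text
t: 11.8
tcp_pos: [0.5614, -0.1444, 0.0871]
tool_rot: [0.998, 0.069, 0.0, 0.0]
force: [0.2, 0.2, -0.0]
finger_gap: 0.001
gripper_force: 0.0
```

{"op": "servo_tool", "data": {
  "rows": [
    [[0,0,0,0,0,0,-1],[0,0,0,0,0,0,-1],[0,0,0,0,0,0,-1],[0,0,0,0,0,0,-1],[0,0,0,0,0,0,-1],[0,0,0,0,0,0,-1],[0,0,0,0,0,0,-1],[0,0,0,0,0,0,-1]]
  ]
}}

```text
t: 12.47
tcp_pos: [0.5614, -0.1444, 0.0871]
tool_rot: [0.998, 0.069, -0.0, 0.0]
force: [0.4, -0.5, -0.0]
finger_gap: -0.005
gripper_force: 0.0
```

```bash
python3 - <<'E'
from h import *
import cv2
s=manip.sense();print(jig(),s["tcp_pos"],s["force"],s["t"])
a=manip.snapshot("scene")[150:290,270:430];cv2.imwrite("pics/s5.png",cv2.resize(a,None,fx=4,fy=4,interpolation=cv2.INTER_CUBIC))
E
```

```text
[-0.0278  0.0036  0.0871] [ 0.56136478 -0.1443643   0.08709017] [ 0.42411925 -0.51722991 -0.04919799] 12.4667
```

View pics/s5.png

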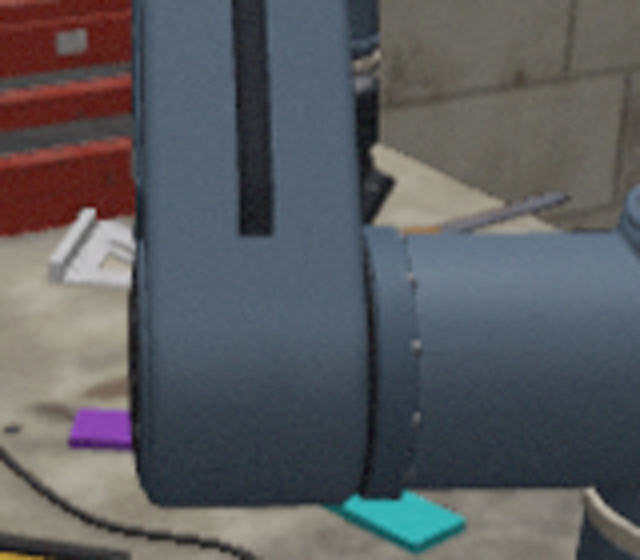

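The scene camera is blocked by the arm, so this picture shows nothing of the jig. The measured pose puts the tips about 14 mm above the bush, within 1 mm of its axis and touching nothing, held for more than 2.5 s. I am handing in.

```bash
python3 -c "
from station import manip
print(manip.sign_off())"
```

```text
the job is handed in; nothing more can be done
None
```

I pushed the blank home against the stop, swung the leaf down flat, and handed in with the fingertips pointing straight down about 14 mm above the yellow bush, within 1 mm of its measured axis; no verdict came back.

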